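# Refit the grease filter on the bench extractor

### The arm

A 7-joint arm with a two-finger parallel gripper is mounted at the origin on the work surface. World frame = base frame: x ahead of the robot, y to its left, z up, the work surface at z = 0. Lengths are in m, angles in rad, forces in N, time in s.
With the tool pointing down it reaches from about 0.4 to 0.85 m from the base axis. Payload 10.4 kg.
Tool frame: the origin (TCP) lies at the very end of the fingers, on their centre line; the grasp point (between the pads) lies 19 mm behind it; z points along the fingers, y is the line along which they close (so a half turn about z gives the same grasp; the last joint's range is limited). The gripper opens to 85 mm and grips with 20 to 120 N. Pads are 22 mm wide; open, the fingers measure 114 mm over their backs; the gripper's body (76 mm by 85 mm) begins 54 mm behind the grasp point. The pads swing forward as they close: fully open they stand 13 mm farther back than shut.
Start: joints at [-1.275, 0.332, -0.065, 1.46, 0.022, 1.35, -0.088], TCP at [0.196, 0.594, 0.211] pointing down, gripper open.
Joint ranges: [-2.6, 2.6], [-0.5, 2.12], [-1.47, 1.34], [0.16, 2.42], [-1.27, 4.41], [0.06, 2.06], [-2.6, 2.6]. Speed limits (rad/s): [2.22, 2.22, 2.79, 2.79, 3.14, 3.14, 3.14].

### API

Orientations are given as a unit quaternion [x, y, z, w].
In Python, from workcell import manip gives the robot as it stands.
- The arm moves only by the shell command python3 -m jog 'ROWS' [FORCE]. ROWS is one flat JSON list of numbers that holds 1 to 20 rows one after another, with no inner brackets; each row has 7 numbers: a rotation vector rx, ry, rz in shares of pi/2 rad (1.0 is pi/2 rad), then dx, dy, dz in normalised numbers (1 is 0.8 m), then the opening from 0.0 (shut) to 1.0 (fully open); each row is the pose to reach, as a shift and turn from the pose commanded when the command began, along the tool's axes at that moment; what a row does not reach only later rows make up. A row lasts 1/8 s, in which the tool goes at most 0.0625 m and 0.188 rad, less where a joint would pass 70% of its speed; a pose out of reach is approached as far as the arm can. The fingers move at their own pace and stop on an object; FORCE is the grip in N (left out, the last holds). Time passes only in rows, so rows that do not move let the fingers close. It prints the time, the measured TCP pose, the force, the opening and the grip force at its end. No shift or turn number may pass 1 either way. Input that does not fit is refused with a message, and nothing moves.
- manip.get_obs(): the state, without advancing time (a new reading comes with each control period).
- manip.camera(name): name is "scene" or "top"; returns the picture (480x640x3 uint8, blue, green, red); there is no depth.
- manip.calibration(name): a dict with "fx", "fy", "cx", "cy" (pixels), "world_from_camera" (4x4, takes a point from camera to world coordinates). Camera axes: x right, y up, looking along -z (the intrinsics and any distortion apply to the point x, -y, -z); pixel columns grow to the right and rows downward; lengths in m; the calibration is good to about 2 mm. A picture is of the moment at which its call begins. calibration takes no time and is no camera call.
- manip.hand_in(): hands the job in; it is judged then, once.
Trained networks look in the newest picture that a camera, given by its name, has taken for a name from the list of things; names that differ only in an ending like _2 or _b are one class to them, and where a whole thing is asked for, a point or a joint stands for the part that bears it (a point fixed in the world has none). Each returns a list of dicts, best first, with "confidence" (0 to 1); they miss things now and then, are a little off and sometimes report something else, mostly with a low value. They report only what shows in the picture. A call takes as long as a camera call. They do not tell look-alikes from the thing itself.
- manip.outline_of(camera, thing): "mask" (480x640 bool, what is visible of it) and "bbox" ([left, top, right, bottom] in pixels, round what is visible of it).
The state is a dict: "clock": time; "joint_pos": joint angles; "joint_velocities": joint speeds; "tau": joint torques, N m; "position": TCP position; "ee_rot": TCP orientation; "ft_force": force on the tool from outside, world axes, zero at the start; "torque": the same for the moment, N m; "grip_width": opening from 0.0 (shut) to 1.0 (fully open); "grasp_force": force on a finger pad.
Only numpy, scipy, OpenCV 4.12 (cv2) and the standard library are available. Lean on these libraries where they do the work, as an engineer would, in place of code of your own. Each camera call takes 0.05 s, during which the arm holds its last target. There are 200 camera calls.

### The job

The washed grease filter is drying on the blue mat: put it back on the low steel bench extractor. Hook its red tongue fully under the extractor's red lip with the other end held up, then swing it down and press until it lies flat in its bay and the yellow sprung catch has snapped back over its edge. Work by feel and gently, never forcing the filter against the extractor, and leave the other kitchen things where they are.

Things in the scene. Friction and masses are not known exactly. Their poses are not given: they have to be found in the camera images.
- filter: loose grease filter, 0.15 to 0.3 kg: aluminium plate 130 (x) by 100 (y) by 8 mm with dark mesh, a red tongue at its -x end and a green grip fin on top. Origin: centre of the plate's underside; z up when flat. Starts flat on the mat, underside 8 mm above the table, yaw within 0.5 rad. Seated, its frame is that of unit raised to the deck, within play and insert offset
- tongue (a point): middle of the lower end edge of the filter's red tongue, filter frame (-81, 0, 0) mm. The tongue is 16 long (x = -65 to -81 mm), 80 wide (y), 5 mm thick, level with the plate's underside
- fin (a point): on the filter: centre of the green upright grip fin, filter frame (20, 0, 25) mm. The fin is 12 thick (x), 50 wide (y) and stands from z = 8 to z = 42 mm
- unit: low steel bench extractor, fixed, 260 (x) by 150 (y) mm. The filter rests on its flat level deck, 60 mm above the table give or take 5 mm (shimmed, unmeasured: feel for it). Origin: centre of its underside, on the table; z up; yaw within 0.3 rad. Red lip at the -x (robot) end of the bay, yellow catch at the +x end. More than 25 N from the filter or the robot damages it
- bay (a point): nominal middle of the deck, (0, 0, 60) mm in the extractor frame. Lip, stop, ribs and catch are one insert, clamped up to 16 mm off this middle either way along x: unmeasured, find it by feel. From the insert's own middle: far rib 6 mm high, face at x = +66.5 mm; side ribs 7.5 high, inner faces at y = +-53 mm; play of the filter 3 mm in all in x, 3 mm each way in y
- lip (a point): where the middle of the red lip's lower edge would be with the insert centred: extractor frame (-71.5, 0, 71) mm; really up to 16 mm off in x, 5 in z. Lip 130 mm wide in y, underside 11, top 15 mm above the deck. The slot under it runs 11 mm further to -x, to a hard stop (insert x = -82.5). The tongue enters with the filter tilted 14 to 20 degrees, +x end up; flat it cannot go in
- catch (a joint): sprung yellow catch, 44 mm wide, sliding along x. Value in m: 0 = rest (it springs back), 0.008 = fully pushed to +x. Nose tip at insert x = 61 mm, 11.5 mm above the deck, sloping up at 65 degrees to 24 mm high at x = 67; body to x = 86. The filter's +x edge pressed down (4 to 12 N there) wedges it back 2.5 to 5.5 mm against 2 N plus 0.35 N per mm; then it snaps back over the plate
- mat: blue draining mat 200 (x) by 150 (y) by 8 mm, fixed; origin at the centre of its underside
- shaker: small glass shaker jar, 38 mm across, 75 mm high, loose bystander; origin at its foot
- cutter: steel pastry ring, 52 mm across, 35 mm high, loose bystander; origin at its foot
- mug: white mug, 80 mm across, 90 mm high, loose bystander; origin at its foot
- scraper: spatula 240 mm long lying flat, loose bystander; origin under its middle
Mind the look-alikes: they are no part of the job. There is more than one size of the filter; the job needs the smallest.

How it is judged:
By the outcome, as a careful person would: the job done as asked, in the order asked, and still so for the second after the job is handed in, with the robot touching nothing.
It also fails if it takes over 61 s, if anything falls off the work surface, if the arm or the gripper's body presses on something with over 40 N, if the wrist force passes 120 N, or if a joint passes its speed limit or range.

## Working session

There is one attempt and no reset: what is moved stays moved. The work goes in short steps, Python scripts to look and compute and a shell command to move; the robot and the scene stay as the last step left them, time stands still between calls to the robot, and variables do not carry over. Pictures are saved under pics/ and viewed, at most 10 in all, crops included, and the job is handed in when it is done.

```bash
mkdir -p pics; python3 - <<'E'
from workcell import manip
import cv2,numpy as np
for n in("scene","top"):
    im=manip.camera(n);cv2.imwrite(f"pics/{n}0.png",im)
    c=manip.calibration(n);print(n,{k:(np.round(v,3).tolist() if k=="world_from_camera" else v) for k,v in c.items()})
    for t in("filter","unit","mat","tongue","fin","lip","catch"):
        for r in manip.outline_of(n,t)[:4]: print(t,round(r["confidence"],2),r["bbox"])
o=manip.get_obs();print(o)
E
ls
```

```text
scene {'fx': 586.8162966494269, 'fy': 586.8162966494269, 'cx': 323.86255470283436, 'cy': 234.9419506659479, 'world_from_camera': [[-0.292, -0.73, 0.618, 1.272], [0.956, -0.22, 0.191, 0.256], [-0.004, 0.647, 0.763, 1.052], [0.0, 0.0, 0.0, 1.0]]}
filter 0.9 [216.3, 217.4, 273.8, 276.9]
filter 0.86 [212.3, 141.2, 302.4, 195.0]
filter 0.62 [401.3, 186.8, 501.0, 249.1]
unit 0.95 [348.5, 248.8, 437.8, 377.0]
mat 0.89 [195.5, 215.1, 280.7, 286.8]
mat 0.73 [346.0, 248.4, 439.1, 373.0]
tongue 0.73 [396.7, 185.7, 497.0, 247.6]
tongue 0.67 [212.5, 217.7, 273.9, 276.6]
tongue 0.64 [211.5, 141.5, 302.4, 191.9]
fin 0.89 [216.0, 218.2, 273.3, 274.8]
fin 0.87 [398.5, 188.2, 497.5, 246.9]
fin 0.61 [214.2, 142.1, 301.8, 192.6]
fin 0.27 [312.1, 227.0, 331.6, 253.9]
lip 0.67 [348.3, 246.5, 439.6, 374.0]
catch 0.64 [382.5, 311.7, 406.9, 325.3]
top {'fx': 582.5729010272428, 'fy': 582.5729010272428, 'cx': 317.69323083207235, 'cy': 242.55730566746215, 'world_from_camera': [[0.005, 0.993, -0.119, 0.272], [-1.0, 0.005, 0.001, -0.008], [0.002, 0.119, 0.993, 1.59], [0.0, 0.0, 0.0, 1.0]]}
filter 0.84 [354.4, 197
[... 623 characters left out ...]
3216706, -0.0646849 ,  1.4601122 ,  0.02158895,
        1.34990468, -0.08854261]), 'joint_velocities': array([-6.49461195e-04,  1.15930565e-03,  9.82711211e-05,  1.88668617e-04,
       -1.80128781e-03,  2.25600354e-03, -1.88672693e-03]), 'tau': array([ 9.20494822e-04, -6.25197601e+01,  4.91045485e-02, -3.91804934e+01,
        1.62304955e-02,  2.20768023e-03, -6.48669266e-05]), 'position': array([0.19585845, 0.59353633, 0.21135223]), 'ee_rot': array([ 1.58731253e-01,  9.87321825e-01,  5.21211188e-05, -3.97218399e-06]), 'ft_force': array([ 0.19325172,  0.58806093, -0.56454528]), 'torque': array([-0.00621846, -0.00581831, -0.04683868]), 'grasp_force': 0.0, 'grip_width': 0.9975622296763064}
pics
```

View pics/scene0.png

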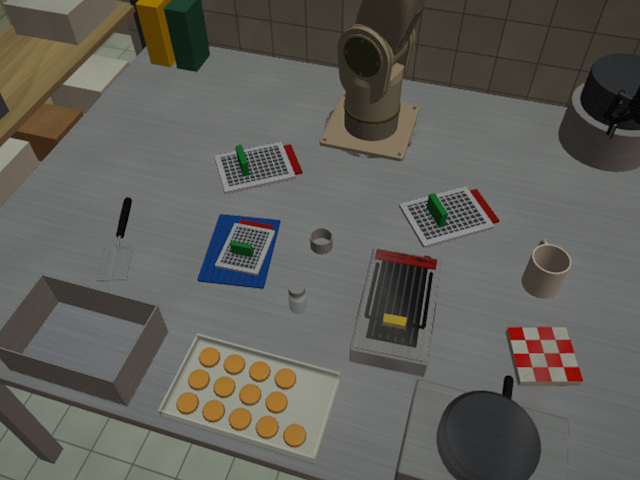

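View pics/top0.png

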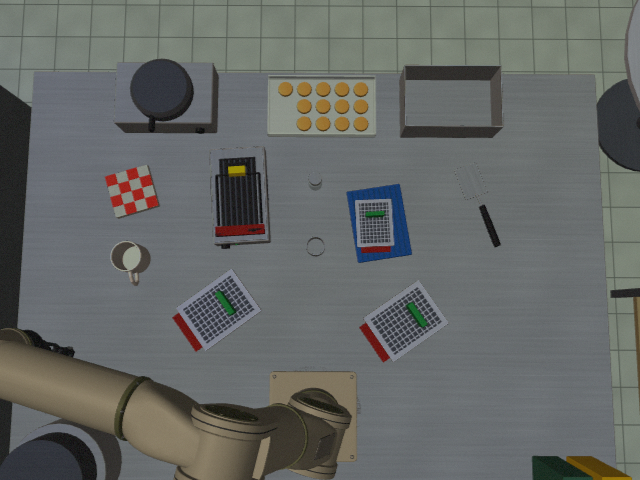

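The scene view shows the small filter on the blue mat near (245,248) and the extractor near (395,310), with the red lip at (407,260) and the yellow catch at (395,321). In the top view the filter is near (375,225), with its tongue at (376,250) and fin at (375,214). The extractor is near (239,195), with its lip at (240,230) and catch at (237,171).

```bash
cat > h.py <<'E'
import numpy as np,cv2
from workcell import manip
from scipy.optimize import least_squares
from scipy.spatial.transform import Rotation as R
def proj(c,P):
    T=np.linalg.inv(c["world_from_camera"]);p=np.atleast_2d(P)@T[:3,:3].T+T[:3,3]
    return np.c_[c["cx"]+c["fx"]*p[:,0]/-p[:,2],c["cy"]-c["fy"]*p[:,1]/-p[:,2]]
def unproj(c,uv,z):
    d=np.array([(uv[0]-c["cx"])/c["fx"],-(uv[1]-c["cy"])/c["fy"],-1.])
    W=np.array(c["world_from_camera"]);d=W[:3,:3]@d;o=W[:3,3];return o+d*(z-o[2])/d[2]
def tri(cs,uvs):
    f=lambda P:np.concatenate([(proj(c,P)[0]-u) for c,u in zip(cs,uvs)])
    s=least_squares(f,[.5,0,.05]);return s.x,np.abs(s.fun).max()
def blobs(im,col):
    h=cv2.cvtColor(im,cv2.COLOR_BGR2HSV);H,S,V=cv2.split(h)
    m={"red":((H<8)|(H>172))&(S>140)&(V>60),"green":(H>45)&(H<80)&(S>110)&(V>50),"yellow":(H>20)&(H<35)&(S>130)&(V>90)}[col].astype(np.uint8)
    return m
def frame(yaw,o):
    r=R.from_euler("z",yaw);return lambda p:r.apply(p)+o
E
python3 - <<'E'
from h import *
C={n:manip.calibration(n) for n in("scene","top")};I={n:cv2.imread(f"pics/{n}0.png") for n in C}
for col in("red","green","yellow"):
  for n in C:
    k,l,s,c=cv2.connectedComponentsWithStats(blobs(I[n],col))
    for i in range(1,k):
        if s[i][4]>25: print(n,col,s[i].tolist(),c[i].round(1),cv2.minAreaRect(np.argwhere(l==i)[:,::-1].astype(np.float32)))
a=cv2.resize(I["scene"][205:295,190:290],None,fx=4,fy=4,interpolation=2);b=cv2.resize(I["scene"][240:380,340:445],None,fx=4,fy=4,interpolation=2)
d=cv2.resize(I["top"][140:270,200:265+10],None,fx=4,fy=4,interpolation=2);e=cv2.resize(I["top"][175:270,340:415],None,fx=4,fy=4,interpolation=2)
def st(x,y):
    w=max(x.shape[1],y.shape[1]);p=lambda q:cv2.copyMakeBorder(q,0,0,0,w-q.shape[1],0);return np.vstack([p(x),p(y)])
def hs(x,y):
    h=max(x.shape[0],y.shape[0]);p=lambda q:cv2.copyMakeBorder(q,0,h-q.shape[0],0,0,0);return np.hstack([p(x),p(y)])
cv2.imwrite("pics/cu.png",hs(b,d));cv2.imwrite("pics/cf.png",hs(a,e))
E
```

```text
scene red [284, 145, 18, 29, 224] [292.8 159.1] ((292.8294372558594, 159.2823486328125), (31.626646041870117, 7.2275614738464355), 67.16634368896484)
scene red [471, 189, 28, 34, 256] [484.6 205.8] ((484.45269775390625, 205.53379821777344), (40.919166564941406, 6.393620491027832), 54.462318420410156)
scene red [240, 220, 33, 9, 117] [255.9 224.1] ((255.98077392578125, 224.09617614746094), (32.16304397583008, 3.726206064224243), 11.309932708740234)
scene red [376, 250, 61, 19, 519] [407.9 259.3] ((406.1159973144531, 258.61199951171875), (60.194950103759766, 10.28591251373291), 10.30484676361084)
scene red [508, 327, 17, 13, 193] [515.6 333.1] ((516.0, 333.0), (12.0, 16.0), 90.0)
scene red [537, 327, 18, 13, 180] [545.5 332.9] ((545.5, 333.0), (12.0, 17.0), 90.0)
scene red [526, 340, 17, 13, 187] [534.1 346. ] ((534.0, 346.0), (12.0, 16.0), 90.0)
scene red [556, 340, 18, 13, 191] [564.5 346. ] ((564.5, 346.0), (12.0, 17.0), 90.0)
scene red [513, 354, 19, 13, 202] [522.1 360. ] ((522.0, 360.0), (12.0, 18.0), 90.0)
scene red [533, 354, 30, 28, 385] [547.6 367. ] ((547.7470703125, 367.211
[... 2664 characters left out ...]
875, 314.6939697265625), (27.828039169311523, 8.032183647155762), 55.304847717285156)
top green [563, 477, 30, 3, 70] [577.1 478.2] ((577.5, 478.0), (29.0, 2.0), 0.0)
scene yellow [136, 0, 39, 66, 468] [159.4  22. ] ((155.0605926513672, 32.39419174194336), (66.947998046875, 34.192691802978516), 86.12147521972656)
scene yellow [383, 313, 24, 15, 223] [394.7 319.5] ((394.4706726074219, 319.6176452636719), (23.040882110595703, 10.6715669631958), 14.03624439239502)
top yellow [228, 166, 17, 10, 162] [236.3 170.5] ((236.0, 170.5), (9.0, 16.0), 90.0)
top yellow [567, 457, 65, 23, 279] [594.8 471.9] ((597.260498046875, 473.4795837402344), (67.65668487548828, 13.101675987243652), 17.612581253051758)
```

View pics/cu.png

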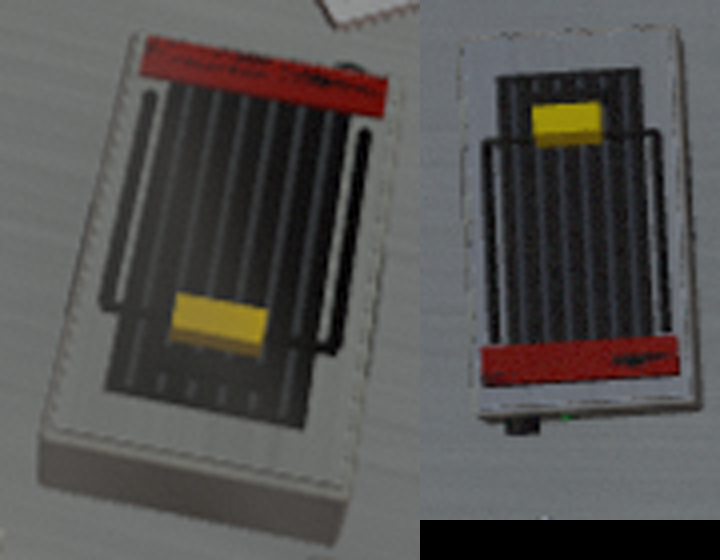

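View pics/cf.png

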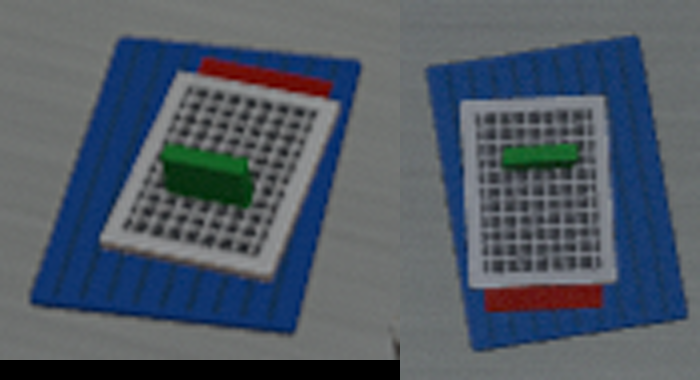

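The extractor crops show the lip's +x edge, the catch's outline and the body's top corners clearly. The filter crops show the plate corners and the fin. I'll fit both poses from the two views.

```bash
cat > fit.py <<'E'
from h import *
C={n:manip.calibration(n) for n in("scene","top")}
def px(cu,cv,sx,ox,oy): return np.array([(cu-sx+.5)/4-.5+ox,(cv+.5)/4-.5+oy])
SF=lambda u,v:("scene",px(u,v,0,190,205));TF=lambda u,v:("top",px(u,v,400,340,175))
SU=lambda u,v:("scene",px(u,v,0,340,240));TU=lambda u,v:("top",px(u,v,420,200,140))
def fit(obs,x0,ptf):
    def f(x): return np.concatenate([proj(C[o[0]],ptf(x,p))[0]-o[1] for o,p in obs])
    s=least_squares(f,x0,loss="soft_l1");print(s.x.round(4),"res px\n",f(s.x).reshape(-1,2).round(1).tolist());return s.x
F=[(SF(180,72),(-65,-50,8)),(SF(338,98),(-65,50,8)),(SF(272,269),(65,50,8)),(SF(102,241),(65,-50,8)),
 (TF(462,100),(65,50,8)),(TF(605,96),(65,-50,8)),(TF(617,283),(-65,-50,8)),(TF(470,288),(-65,50,8)),
 (TF(503,148),(26,25,42)),(TF(578,144),(26,-25,42)),(SF(164,147),(14,-25,42)),(SF(248,157),(14,25,42)),(SF(332,81),(-81,40,5)),(TF(486,312),(-81,40,0)),(TF(604,306),(-81,-40,0))]
tf=lambda x,p: R.from_euler("z",x[3]).apply(np.array(p)/1e3)+x[:3]
xf=fit(F,[.55,-.1,.008,0],tf)
U=[(SU(135,37),(-130,-75,0),0),(SU(348,488),(130,75,0),0),(SU(42,432),(130,-75,0),0),(TU(462,38),(130,75,0),0),(TU(678,27),(130,-75,0),0),(TU(690,401),(-130,-75,0),0),(TU(480,411),(-130,75,0),0),
 (SU(140,75),(-71.5,-65,11),1),(SU(385,118),(-71.5,65,11),1),(TU(482,348),(-71.5,65,15),1),(TU(678,335),(-71.5,-65,15),1),
 (TU(533,103),(86,22,24),1),(TU(601,101),(86,-22,24),1),(SU(170,338),(86,-22,24),1),(SU(265,354-12),(86,22,24),1),(SU(176,293),(67,-22,24),1),(SU(268,308),(67,22,24),1),(TU(533,136),(67,22,24),1),(TU(602,134),(67,-22,24),1)]
ut=lambda x,p: tf(x,np.array(p[0])+np.array([x[4]*1e3,0,0])*p[1])
xu=fit([(o,(p,k)) for o,p,k in U],[.6,.13,.06,0,0],ut)
np.savez("poses.npz",xf=xf,xu=xu)
E
python3 fit.py
```

```text
[ 0.5165 -0.1653  0.0063  0.055 ] res px
 [[-0.1, -0.4], [0.9, 0.7], [0.2, 1.4], [-0.2, -0.1], [-0.2, 0.2], [0.4, -0.6], [0.5, -0.4], [0.6, 0.2], [0.6, -0.4], [0.4, -0.3], [0.8, -1.5], [1.2, 0.1], [0.4, 0.0], [0.4, 0.1], [0.1, 0.2]]
[ 0.5851  0.2012  0.0538  0.0661 -0.0143] res px
 [[0.0, -3.5], [1.3, 2.1], [-0.5, 0.0], [-0.8, -0.5], [0.6, -1.0], [2.5, 0.6], [-1.4, 1.5], [0.1, 0.2], [-0.1, 0.5], [0.2, -0.2], [0.4, 0.0], [0.6, 0.9], [0.2, 0.4], [0.8, -3.2], [-0.4, 0.2], [0.9, -0.0], [0.3, 0.5], [1.0, -0.3], [0.3, -0.8]]
```

```bash
cat > g.py <<'E'
from h import *
d=np.load("poses.npz");xf,xu=d["xf"],d["xu"]
def down(yaw,tilt=0): # tool z down, tool y along -/+frame x; tilt raises +x end
    F=R.from_euler("z",yaw)*R.from_euler("y",-tilt)
    return F,F*R.from_matrix(np.array([[0,1,0],[1,0,0],[0,0,-1]]).T)
def rel(p,Rt,o=None):
    o=o or manip.get_obs();r0=R.from_quat(o["ee_rot"])
    print("rot",(r0.inv()*Rt).as_rotvec().round(4),"d",r0.inv().apply(np.array(p)-o["position"]).round(4))
E
python3 - <<'E'
from g import *
F,T=down(xf[3]);p=xf[:3]+F.apply([.02,0,0]);print(p,T.as_matrix().round(2))
rel([.5,.35,.2],T);rel([p[0],p[1],.1],T);rel([p[0],p[1],.0225],T)
E
```

```text
[ 0.53650229 -0.1641657   0.00634471] [[-0.05  1.    0.  ]
 [ 1.    0.05  0.  ]
 [ 0.    0.   -1.  ]]
rot [ 1.000e-04 -1.000e-04  1.197e+00] d [-0.3651 -0.1359  0.0113]
rot [ 1.000e-04 -1.000e-04  1.197e+00] d [-0.561  -0.6128  0.1113]
rot [ 1.000e-04 -1.000e-04  1.197e+00] d [-0.561  -0.6128  0.1888]
```

The rows are not in the units I measure in: shifts go in shares of 0.8 m and turns go in shares of pi/2 rad. I convert before sending: -0.6128 m / 0.8 = -0.766, -0.561 m / 0.8 = -0.7013, 1.197 rad / 1.5708 = 0.762.

```bash
python3 -m jog '[0,0,0.762,-0.4563,-0.17,0.0141,0.5,0,0,0.762,-0.4563,-0.17,0.0141,0.5,0,0,0.762,-0.4563,-0.17,0.0141,0.5,0,0,0.762,-0.4563,-0.17,0.0141,0.5,0,0,0.762,-0.4563,-0.17,0.0141,0.5,0,0,0.762,-0.4563,-0.17,0.0141,0.5,0,0,0.762,-0.4563,-0.17,0.0141,0.5,0,0,0.762,-0.7013,-0.766,0.1388,0.5,0,0,0.762,-0.7013,-0.766,0.1388,0.5,0,0,0.762,-0.7013,-0.766,0.1388,0.5,0,0,0.762,-0.7013,-0.766,0.1388,0.5,0,0,0.762,-0.7013,-0.766,0.1388,0.5,0,0,0.762,-0.7013,-0.766,0.1388,0.5,0,0,0.762,-0.7013,-0.766,0.1388,0.5,0,0,0.762,-0.7013,-0.766,0.1388,0.5,0,0,0.762,-0.7013,-0.766,0.1388,0.5,0,0,0.762,-0.7013,-0.766,0.1388,0.5]' 30
python3 - <<'E'
from g import *
F,T=down(xf[3]);p=xf[:3]+F.apply([.02,0,0])
rel([p[0],p[1],.1],T);rel([p[0],p[1],.0225],T)
E
```

```text
clock: 2.92
position: [0.5359, -0.1666, 0.1]
ee_rot: [0.689, 0.725, -0.001, 0.0]
ft_force: [0.4, 1.5, 0.0]
grip_width: 0.504
grasp_force: 0.0
rot [-0.0007  0.0008 -0.004 ] d [ 0.0024  0.0007 -0.    ]
rot [-0.0007  0.0008 -0.004 ] d [0.0025 0.0008 0.0775]
```

Scaled: 0.077 m / 0.8 = 0.0963, 0.05 m / 0.8 = 0.0625.

```bash
python3 -m jog '[0,0,0,0,0,0.0625,0.5,0,0,0,0,0,0.0963,0.5,0,0,0,0,0,0.0963,0.5,0,0,0,0,0,0.0963,0.5]'
python3 - <<'E'
from g import *
F,T=down(xf[3]);p=xf[:3]+F.apply([.02,0,0])
rel([p[0],p[1],.0225],T);I={n:manip.camera(n) for n in("scene","top")}
a=cv2.resize(I["scene"][170:270,190:300],None,fx=3.5,fy=3.5,interpolation=2);b=cv2.resize(I["top"][165:265,335:425],None,fx=3.5,fy=3.5,interpolation=2);cv2.imwrite("pics/g1.png",np.hstack([a,b]))
E
```

```text
clock: 3.42
position: [0.5375, -0.1637, 0.0246]
ee_rot: [0.687, 0.727, 0.001, 0.001]
ft_force: [1.1, -0.4, 0.9]
grip_width: 0.501
grasp_force: 0.0
rot [ 0.0017 -0.      0.001 ] d [-0.0004 -0.0011  0.0021]
```

View pics/g1.png

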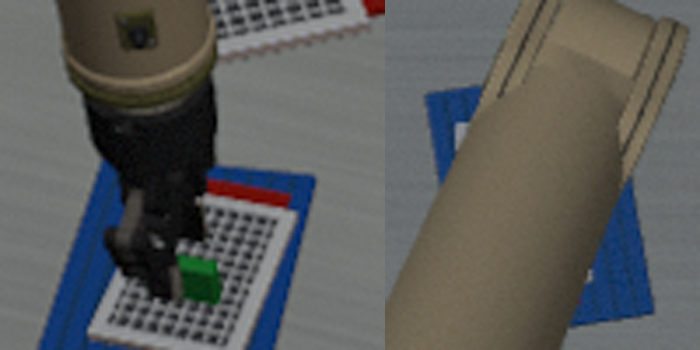

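The scene crop shows the fingers straddling the fin (fin at roughly 180–220, 255–300), possibly a few mm toward −y. I'll grip it and lift.

Scaled: 0.001 m / 0.8 = 0.0013.

```bash
python3 -m jog '[0,0,0,0,0,0.0013,0.5,0,0,0,0,0,0.0013,0.0,0,0,0,0,0,0.0013,0.0,0,0,0,0,0,0.0013,0.0,0,0,0,0,0,0.0013,0.0,0,0,0,0,0,0.0013,0.0]' 70
```

```text
clock: 4.28
position: [0.5368, -0.1642, 0.0227]
ee_rot: [0.687, 0.726, 0.0, 0.0]
ft_force: [-1.6, 0.8, 4.9]
grip_width: 0.112
grasp_force: 69.2
```

```bash
cat >> g.py <<'E'
G=np.array([.020,0,.0147]) # TCP in filter frame
def ins(x,z,y=0,deck=.057): # insert frame -> world
    return R.from_euler("z",xu[3]).apply([xu[4]+x,y,0])+[xu[0],xu[1],deck+z]
def tool_for(x,z,tilt,y=0,deck=.057):
    F,T=down(xu[3],tilt);return ins(x,z,y,deck)+F.apply(G-[-.081,0,0]),T
E
python3 - <<'E'
from g import *
print(ins(0,0))
o=manip.get_obs()
p,T=tool_for(-.055,.06,0.297);print(p);rel(p,T)
p,T=tool_for(-.055,.02,0.297);rel(p,T)
E
```

```text
[0.57081338 0.20028803 0.057     ]
[0.60800814 0.20274919 0.16061436]
rot [-0.2965  0.0014 -0.0111] d [ 0.3625  0.0913 -0.1377]
rot [-0.2965  0.0014 -0.0111] d [ 0.3625  0.0913 -0.0977]
```

Scaled: 0.3625 m / 0.8 = 0.4531, 0.14 m / 0.8 = 0.175, -0.2965 rad / 1.5708 = -0.1888.

```bash
python3 -m jog '[0,0,0,0,0,-0.05,0,0,0,0,0,0,-0.1125,0,0,0,0,0,0,-0.1725,0,-0.0318,0,0,0.05,0.0125,-0.1725,0,-0.0637,0,0,0.1125,0.025,-0.1725,0,-0.0955,0,0,0.175,0.0438,-0.1725,0,-0.1273,0,0,0.2375,0.0625,-0.1725,0,-0.1592,0,-0.0032,0.3,0.075,-0.1725,0,-0.1888,0,-0.007,0.3625,0.0938,-0.1725,0,-0.1888,0,-0.007,0.4125,0.1063,-0.1725,0,-0.1888,0.0009,-0.0071,0.4531,0.1141,-0.1725,0,-0.1888,0.0009,-0.0071,0.4531,0.1141,-0.15,0,-0.1888,0.0009,-0.0071,0.4531,0.1141,-0.1225,0,-0.1888,0.0009,-0.0071,0.4531,0.1141,-0.1225,0,-0.1888,0.0009,-0.0071,0.4531,0.1141,-0.1225,0,-0.1888,0.0009,-0.0071,0.4531,0.1141,-0.1225,0,-0.1888,0.0009,-0.0071,0.4531,0.1141,-0.1225,0]'
python3 - <<'E'
from g import *
p,T=tool_for(-.055,.02,0.297);rel(p,T);o=manip.get_obs();print(o["ft_force"],o["torque"])
I={n:manip.camera(n) for n in("scene","top")}
for n in I: cv2.imwrite(f"pics/{n}2.png",I[n])
F=R.from_quat(o["ee_rot"])*R.from_matrix(np.array([[0,1,0],[1,0,0],[0,0,-1]]))
b=o["position"]-F.apply(G)
S=I["scene"][215:355,325:465].copy();S=cv2.resize(S,None,fx=4,fy=4,interpolation=2)
for q in[(-65,-50,8),(-65,50,8),(65,50,8),(65,-50,8),(-81,-40,5),(-81,40,5),(14,-25,42),(14,25,42),(26,-25,42)]:
    u=proj(manip.calibration("scene"),b+F.apply(np.array(q)/1e3))[0];print(q,u.round(1));cv2.circle(S,tuple(((u-[325,215]+.5)*4-.5).round().astype(int).tolist()),2,(255,0,255),-1)
cv2.imwrite("pics/p2.png",S)
E
```

```text
clock: 6.4
position: [0.6081, 0.2028, 0.121]
ee_rot: [0.676, 0.722, 0.108, 0.101]
ft_force: [-0.4, 0.9, -2.1]
grip_width: 0.111
grasp_force: 69.0
rot [ 0.0004 -0.0004 -0.0002] d [-0.0001 -0.0002  0.0004]
[-0.37141225  0.85605492 -2.11189673] [-0.02702882  0.44909439 -0.05904812]
(-65, -50, 8) [380.2 263.5]
(-65, 50, 8) [428.6 272.2]
(65, 50, 8) [423.6 312.4]
(65, -50, 8) [370.5 302.2]
(-81, -40, 5) [385.8 261.2]
(-81, 40, 5) [424.1 268.1]
(14, -25, 42) [389.3 274.6]
(14, 25, 42) [415.4 279.3]
(26, -25, 42) [388.5 278.2]
```

View pics/p2.png

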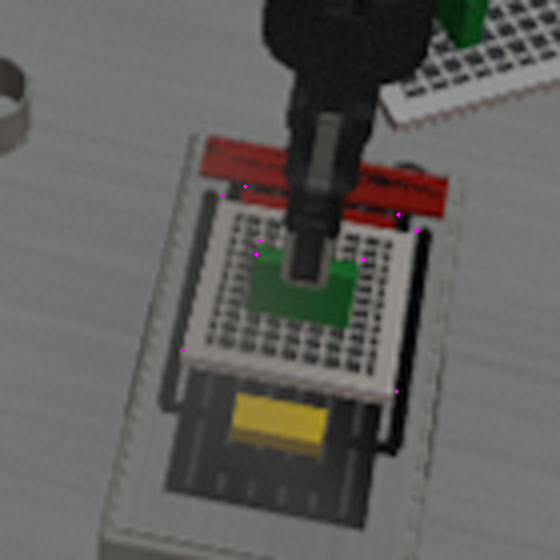

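The crop shows the filter tilted in the grasp, with its corners within 1–2 px of the prediction. The tongue is clear of the lip on the +x side and centred. I'll feel for the deck next.

Scaled: 0.0115 m / 0.8 = 0.0144, -0.0035 m / 0.8 = -0.0044.

```bash
python3 -m jog '[0,0,0,0,-0.0023,0.0075,0,0,0,0,0,-0.0044,0.0144,0,0,0,0,0,-0.0044,0.0144,0,0,0,0,0,-0.0044,0.0144,0]' | egrep 'pos|ft_f'
python3 -m jog '[0,0,0,0,-0.0004,0.0013,0,0,0,0,0,-0.0008,0.0024,0,0,0,0,0,-0.0008,0.0024,0]'| egrep 'pos|ft_f'
python3 -m jog '[0,0,0,0,-0.0004,0.0013,0,0,0,0,0,-0.0004,0.0013,0]'| egrep 'pos|ft_f'
```

```text
position: [0.6078, 0.2028, 0.1082]
ft_force: [-0.3, 0.4, -2.1]
position: [0.6077, 0.2027, 0.1062]
ft_force: [-0.4, -0.8, -2.4]
position: [0.6077, 0.2027, 0.1051]
ft_force: [-0.1, 0.9, -2.5]
```

Scaled: 0.001 m / 0.8 = 0.0013, -0.0003 m / 0.8 = -0.0004.

```bash
for i in 1; do python3 -m jog '[0,0,0,0,-0.0004,0.0013,0,0,0,0,0,-0.0004,0.0013,0]'| egrep 'ft_f'
python3 -m jog '[0,0,0,0,-0.0004,0.0013,0,0,0,0,0,-0.0004,0.0013,0]'| egrep 'pos|ft_f'
python3 -m jog '[0,0,0,0,-0.0004,0.0013,0,0,0,0,0,-0.0004,0.0013,0]'| egrep 'pos|ft_f';done
```

```text
ft_force: [0.0, -0.2, -1.3]
position: [0.6077, 0.2027, 0.103]
ft_force: [1.7, 0.3, -1.9]
position: [0.6077, 0.2027, 0.102]
ft_force: [0.3, 0.4, -2.3]
```

Scaled: 0.001 m / 0.8 = 0.0013, -0.0003 m / 0.8 = -0.0004.

```bash
python3 -m jog '[0,0,0,0,-0.0004,0.0013,0,0,0,0,0,-0.0004,0.0013,0]'| egrep 'pos|ft_f'
python3 -m jog '[0,0,0,0,-0.0004,0.0013,0,0,0,0,0,-0.0004,0.0013,0]'| egrep 'pos|ft_f'
```

```text
position: [0.6077, 0.2027, 0.1009]
ft_force: [0.1, 0.2, -2.0]
position: [0.6078, 0.2027, 0.0999]
ft_force: [-0.3, 0.3, -1.6]
```

Scaled: 0.001 m / 0.8 = 0.0013, -0.0003 m / 0.8 = -0.0004.

```bash
python3 -m jog '[0,0,0,0,-0.0004,0.0013,0,0,0,0,0,-0.0004,0.0013,0]'| egrep 'pos|ft_f'
```

```text
position: [0.6078, 0.2028, 0.0989]
ft_force: [0.2, 0.3, -1.8]
```

Scaled: 0.001 m / 0.8 = 0.0013, -0.0003 m / 0.8 = -0.0004.

```bash
python3 -m jog '[0,0,0,0,-0.0004,0.0013,0,0,0,0,0,-0.0004,0.0013,0]'| egrep 'pos|ft_f'
```

```text
position: [0.6082, 0.2028, 0.0982]
ft_force: [1.7, 0.5, -1.1]
```

Scaled: 0.001 m / 0.8 = 0.0013, -0.0003 m / 0.8 = -0.0004.

```bash
python3 -m jog '[0,0,0,0,-0.0004,0.0013,0,0,0,0,0,-0.0004,0.0013,0]'| egrep 'pos|ft_f'
```

```text
position: [0.6084, 0.2029, 0.0974]
ft_force: [2.1, 0.5, 0.3]
```

Scaled: -0.002 m / 0.8 = -0.0025, 0.0006 m / 0.8 = 0.0008.

```bash
python3 -m jog '[0,0,0,0,0.0008,-0.0025,0,0,0,0,0,0.0008,-0.0025,0]'| egrep 'pos|ft_f'
python3 -m jog '[0,0,0,0,-0.006,-0.0019,0,0,0,0,0,-0.012,-0.0036,0,0,0,0,0,-0.012,-0.0036,0]'| egrep 'pos|ft_f'
python3 -m jog '[0,0,0,0,-0.0013,-0.0004,0,0,0,0,0,-0.0024,-0.0008,0,0,0,0,0,-0.0024,-0.0008,0]'| egrep 'pos|ft_f'
```

```text
position: [0.6073, 0.2027, 0.0986]
ft_force: [0.8, -1.0, -2.7]
position: [0.5971, 0.2022, 0.0987]
ft_force: [-0.1, -0.4, -2.9]
position: [0.5957, 0.2019, 0.0989]
ft_force: [-0.6, -0.8, -2.2]
```

Scaled: -0.0019 m / 0.8 = -0.0024, -0.001 m / 0.8 = -0.0013.

```bash
python3 -m jog '[0,0,0,0,-0.0013,-0.0004,0,0,0,0,0,-0.0024,-0.0008,0,0,0,0,0,-0.0024,-0.0008,0]'| egrep 'pos|ft_f'
python3 -m jog '[0,0,0,0,-0.0013,-0.0004,0,0,0,0,0,-0.0024,-0.0008,0,0,0,0,0,-0.0024,-0.0008,0]'| egrep 'pos|ft_f'
python3 -m jog '[0,0,0,0,-0.0013,-0.0004,0,0,0,0,0,-0.0024,-0.0008,0,0,0,0,0,-0.0024,-0.0008,0]'| egrep 'pos|ft_f'
```

```text
position: [0.5937, 0.2018, 0.099]
ft_force: [0.1, -0.4, -1.6]
position: [0.5918, 0.2017, 0.099]
ft_force: [-0.2, 0.2, -2.5]
position: [0.5897, 0.2016, 0.099]
ft_force: [-0.6, -0.2, -2.3]
```

Scaled: -0.0019 m / 0.8 = -0.0024, -0.001 m / 0.8 = -0.0013.

```bash
python3 -m jog '[0,0,0,0,-0.0013,-0.0004,0,0,0,0,0,-0.0024,-0.0008,0,0,0,0,0,-0.0024,-0.0008,0]'| egrep 'pos|ft_f'
python3 -m jog '[0,0,0,0,-0.0013,-0.0004,0,0,0,0,0,-0.0024,-0.0008,0,0,0,0,0,-0.0024,-0.0008,0]'| egrep 'pos|ft_f'
```

```text
position: [0.5878, 0.2015, 0.099]
ft_force: [0.5, 0.5, -1.6]
position: [0.5858, 0.2013, 0.0991]
ft_force: [0.8, -0.1, -2.6]
```

Scaled: -0.001 m / 0.8 = -0.0013, -0.0003 m / 0.8 = -0.0004.

```bash
python3 -m jog '[0,0,0,0,-0.0013,-0.0004,0,0,0,0,0,-0.0013,-0.0004,0]'| egrep 'pos|ft_f'
python3 -m jog '[0,0,0,0,-0.0013,-0.0004,0,0,0,0,0,-0.0013,-0.0004,0]'| egrep 'pos|ft_f'
```

```text
position: [0.5848, 0.2013, 0.0991]
ft_force: [1.0, 0.2, -2.2]
position: [0.5837, 0.2012, 0.099]
ft_force: [-0.5, -0.1, -2.1]
```

Scaled: -0.001 m / 0.8 = -0.0013, -0.0003 m / 0.8 = -0.0004.

```bash
python3 -m jog '[0,0,0,0,-0.0013,-0.0004,0,0,0,0,0,-0.0013,-0.0004,0]'| egrep 'pos|ft_f'
python3 -m jog '[0,0,0,0,-0.0013,-0.0004,0,0,0,0,0,-0.0013,-0.0004,0]'| egrep 'pos|ft_f'
```

```text
position: [0.5827, 0.2011, 0.099]
ft_force: [0.2, -0.2, -1.5]
position: [0.5816, 0.2011, 0.099]
ft_force: [-0.1, -0.4, -2.2]
```

Scaled: -0.001 m / 0.8 = -0.0013, -0.0003 m / 0.8 = -0.0004.

```bash
python3 -m jog '[0,0,0,0,-0.0013,-0.0004,0,0,0,0,0,-0.0013,-0.0004,0]'| egrep 'pos|ft_f'
```

```text
position: [0.5811, 0.2011, 0.0994]
ft_force: [1.5, 0.5, -2.1]
```

Scaled: -0.001 m / 0.8 = -0.0013, -0.0003 m / 0.8 = -0.0004.

```bash
python3 -m jog '[0,0,0,0,-0.0013,-0.0004,0,0,0,0,0,-0.0013,-0.0004,0]'| egrep 'pos|ft_f'
```

```text
position: [0.5806, 0.2011, 0.0999]
ft_force: [5.7, 0.6, 0.4]
```

Scaled: 0.0024 m / 0.8 = 0.003, 0.0012 m / 0.8 = 0.0015.

```bash
python3 -m jog '[0,0,0,0,0.0015,0.0005,0,0,0,0,0,0.003,0.0009,0,0,0,0,0,0.003,0.0009,0,0,0,0,0,0.003,0.0009,0]'| egrep 'pos|ft_f'
python3 - <<'E'
from g import *
o=manip.get_obs();r0=R.from_quat(o["ee_rot"]);M=R.from_matrix(np.array([[0,1,0],[1,0,0],[0,0,-1]]))
F=r0*M;e=F.as_euler("ZYX");print("yaw,tilt,roll",e[0],-e[1],e[2])
ton=o["position"]-F.apply(G+[.081,0,0]);print("tongue",ton, R.from_euler("z",-xu[3]).apply(ton-ins(0,0)))
ton[2]=.0985-(o["position"]-ton)[2]+.0003
for t in(14,11,8,6,4,3,2,1,0):
    F,T=down(xu[3],np.radians(t));print(t,end=" ");rel(ton+F.apply(G+[.081,0,0]),T,o)
E
```

```text
position: [0.5816, 0.2009, 0.0986]
ft_force: [0.7, -0.2, -1.0]
yaw,tilt,roll 0.06634837969462737 0.29545423085089917 -0.0005602637425234924
tongue [0.48949385 0.19481931 0.05515481] [-8.15031626e-02 -8.76522716e-05 -1.84519372e-03]
14 rot [0.0511 0.0005 0.0003] d [-0.      0.0007  0.005 ]
11 rot [0.1035 0.0005 0.0002] d [-0.      0.001   0.0103]
8 rot [0.1558 0.0005 0.0002] d [-0.      0.0011  0.0157]
6 rot [0.1907 0.0005 0.0002] d [-0.      0.001   0.0192]
4 rot [2.256e-01 5.000e-04 2.000e-04] d [-0.      0.0008  0.0228]
3 rot [2.431e-01 5.000e-04 2.000e-04] d [-0.      0.0006  0.0246]
2 rot [2.605e-01 5.000e-04 2.000e-04] d [-0.      0.0004  0.0263]
1 rot [2.78e-01 5.00e-04 2.00e-04] d [-0.      0.0002  0.0281]
0 rot [2.955e-01 5.000e-04 2.000e-04] d [-0.     -0.      0.0299]
```

Scaled: 0.0103 m / 0.8 = 0.0129, 0.0076 m / 0.8 = 0.0095, 0.1035 rad / 1.5708 = 0.0659.

```bash
python3 -m jog '[0.0159,0,0,0,0.0004,0.0031,0,0.0325,0,0,0,0.0009,0.0063,0,0.049,0,0,0,0.0011,0.0095,0,0.0659,0,0,0,0.0013,0.0129,0,0.0659,0,0,0,0.0013,0.0129,0]'| egrep 'pos|ft_f'
python3 - <<'E'
from g import *
o=manip.get_obs();print(o["torque"])
ton=np.array([.48949,.19482,.0555])
for t in(11,8,7,6,5,4,3,2,1,0):
    F,T=down(xu[3],np.radians(t));print(t,end=" ");rel(ton+F.apply(G+[.081,0,0]),T,o)
E
```

```text
position: [0.5865, 0.201, 0.0891]
ft_force: [-0.4, 1.0, -0.9]
[-0.02541685  0.24510165 -0.0363777 ]
11 rot [ 0.0002  0.0008 -0.0005] d [ 0.0002 -0.0008 -0.0002]
8 rot [ 0.0526  0.0007 -0.0005] d [ 0.0003 -0.0002  0.0051]
7 rot [ 0.07    0.0007 -0.0005] d [ 0.0003 -0.0001  0.0069]
6 rot [ 0.0875  0.0007 -0.0005] d [0.0003 0.0001 0.0086]
5 rot [ 0.1049  0.0007 -0.0005] d [0.0003 0.0001 0.0104]
4 rot [ 0.1224  0.0007 -0.0005] d [0.0003 0.0002 0.0122]
3 rot [ 0.1399  0.0007 -0.0005] d [0.0003 0.0002 0.014 ]
2 rot [ 0.1573  0.0007 -0.0006] d [0.0003 0.0002 0.0158]
1 rot [ 0.1748  0.0007 -0.0006] d [0.0003 0.0002 0.0175]
0 rot [ 0.1922  0.0007 -0.0006] d [0.0003 0.0001 0.0193]
```

Scaled: 0.0053 m / 0.8 = 0.0066, 0.0026 m / 0.8 = 0.0033, 0.0525 rad / 1.5708 = 0.0334.

```bash
python3 -m jog '[0.0166,0,0,0,0.0003,0.0033,0,0.0334,0,0,0,0.0005,0.0066,0,0.0334,0,0,0,0.0005,0.0066,0]'| egrep 'pos|ft_f'
python3 -m jog '[0.0057,0,0,0,0.0001,0.0011,0,0.0111,0,0,0,0.0001,0.0023,0,0.0111,0,0,0,0.0001,0.0023,0]'| egrep 'pos|ft_f'
python3 -m jog '[0.0057,0,0,0,0.0001,0.0011,0,0.0111,0,0,0,0.0001,0.0023,0,0.0111,0,0,0,0.0001,0.0023,0]'| egrep 'pos|ft_f'
```

```text
position: [0.5878, 0.2012, 0.0841]
ft_force: [0.9, -0.2, -2.8]
position: [0.5879, 0.2014, 0.0826]
ft_force: [0.5, 0.4, -1.9]
position: [0.5882, 0.2016, 0.081]
ft_force: [-3.2, -0.3, 2.5]
```

Scaled: 0.0018 m / 0.8 = 0.0023, 0.0009 m / 0.8 = 0.0011, 0.0175 rad / 1.5708 = 0.0111.

```bash
python3 -m jog '[0.0055,0,0,0,0,0.0011,0,0.0111,0,0,0,0.0001,0.0023,0,0.0111,0,0,0,0.0001,0.0023,0]'| egrep 'pos|ft_f'
```

```text
position: [0.5887, 0.2016, 0.0791]
ft_force: [-1.9, -0.1, 3.6]
```

Scaled: 0.0018 m / 0.8 = 0.0023, 0.0009 m / 0.8 = 0.0011, 0.0175 rad / 1.5708 = 0.0111.

```bash
python3 -m jog '[0.0055,0,0,0,0,0.0011,0,0.0111,0,0,0,0,0.0023,0,0.0111,0,0,0,0,0.0023,0]'| egrep 'pos|ft_f'; python3 -c "
from g import *
o=manip.get_obs();F=R.from_quat(o['ee_rot'])*R.from_matrix(np.array([[0,1,0],[1,0,0],[0,0,-1]]));print(-np.degrees(F.as_euler('ZYX')[1]),o['torque'],R.from_euler('z',-xu[3]).apply(o['position']-F.apply(G+[.081,0,0])-ins(0,0)))"
```

```text
position: [0.5881, 0.2013, 0.0765]
ft_force: [-2.4, 1.2, -0.1]
3.9439283137586347 [0.06144296 0.50034243 0.04465022] [-0.08247956 -0.00013591 -0.00208051]
```

Scaled: 0.0018 m / 0.8 = 0.0023, 0.0009 m / 0.8 = 0.0011, 0.0175 rad / 1.5708 = 0.0111.

```bash
python3 -m jog '[0.0055,0,0,0,0,0.0011,0,0.0111,0,0,0,0,0.0023,0,0.0111,0,0,0,0,0.0023,0]'| egrep 'pos|ft_f'
```

```text
position: [0.5884, 0.2013, 0.075]
ft_force: [-3.4, -0.1, -1.9]
```

Scaled: 0.0018 m / 0.8 = 0.0023, 0.0009 m / 0.8 = 0.0011, 0.0175 rad / 1.5708 = 0.0111.

```bash
python3 -m jog '[0.0055,0,0,0,0,0.0011,0,0.0111,0,0,0,0,0.0023,0,0.0111,0,0,0,0,0.0023,0]'| egrep 'pos|ft_f'; python3 -c "
from g import *
o=manip.get_obs();F=R.from_quat(o['ee_rot'])*R.from_matrix(np.array([[0,1,0],[1,0,0],[0,0,-1]]));print(-np.degrees(F.as_euler('ZYX')[1]),o['torque'],R.from_euler('z',-xu[3]).apply(o['position']-F.apply(G+[.081,0,0])-ins(0,0)))"
```

```text
position: [0.5889, 0.2014, 0.0735]
ft_force: [-2.5, -0.2, -0.9]
2.012209597757578 [-0.06154134  0.7341041   0.00208256] [-8.23381570e-02 -3.66312173e-05 -1.71027264e-03]
```

Scaled: 0.0018 m / 0.8 = 0.0023, 0.0009 m / 0.8 = 0.0011, 0.0175 rad / 1.5708 = 0.0111.

```bash
python3 -m jog '[0.0055,0,0,0,0,0.0011,0,0.0111,0,0,0,0,0.0023,0,0.0111,0,0,0,0,0.0023,0]'| egrep 'pos|ft_f'
```

```text
position: [0.5891, 0.2014, 0.0716]
ft_force: [0.2, 1.3, -2.9]
```

Scaled: 0.0018 m / 0.8 = 0.0023, 0.0009 m / 0.8 = 0.0011, 0.0175 rad / 1.5708 = 0.0111.

```bash
python3 -m jog '[0.0055,0,0,0,0,0.0011,0,0.0111,0,0,0,0,0.0023,0,0.0111,0,0,0,0,0.0023,0]'| egrep 'pos|ft_f'; python3 -c "
from g import *
o=manip.get_obs();F=R.from_quat(o['ee_rot'])*R.from_matrix(np.array([[0,1,0],[1,0,0],[0,0,-1]]));print(-np.degrees(F.as_euler('ZYX')[1]),o['torque'],R.from_euler('z',-xu[3]).apply(o['position']-F.apply(G+[.081,0,0])-ins(0,0)))"
```

```text
position: [0.5893, 0.2014, 0.0701]
ft_force: [1.1, 0.7, -2.0]
0.042835480513721894 [-0.0462981  -0.05558573 -0.00010941] [-8.24959850e-02 -7.55222741e-05 -1.67312293e-03]
```

Scaled: 0.0005 m / 0.8 = 0.0006.

```bash
python3 -m jog '[0,0,0,0,0,0.0006,0,0,0,0,0,0,0.0006,0]'| egrep 'pos|ft_f';python3 -m jog '[0.0019,0,0,0,0,0.0006,0,0.0019,0,0,0,0,0.0006,0]'| egrep 'pos|ft_f'
```

```text
position: [0.5893, 0.2015, 0.0699]
ft_force: [0.4, -0.3, 0.4]
position: [0.5892, 0.2015, 0.0699]
ft_force: [-1.7, -1.3, 6.0]
```

Scaled: 0.0005 m / 0.8 = 0.0006, 0.003 rad / 1.5708 = 0.0019.

```bash
python3 -m jog '[0.0019,0,0,0,0,0.0006,0,0.0019,0,0,0,0,0.0006,0]'| egrep 'pos|ft_f'; python3 -c "
from g import *
o=manip.get_obs();print(o['torque'])
I={n:manip.camera(n) for n in('scene','top')}
cv2.imwrite('pics/s3.png',cv2.resize(I['scene'][240:380,325:455],None,fx=4,fy=4,interpolation=2))"
```

```text
position: [0.5892, 0.2015, 0.0698]
ft_force: [-4.9, -2.1, 10.6]
[-0.54161209  0.92281183 -0.00638657]
```

View pics/s3.png

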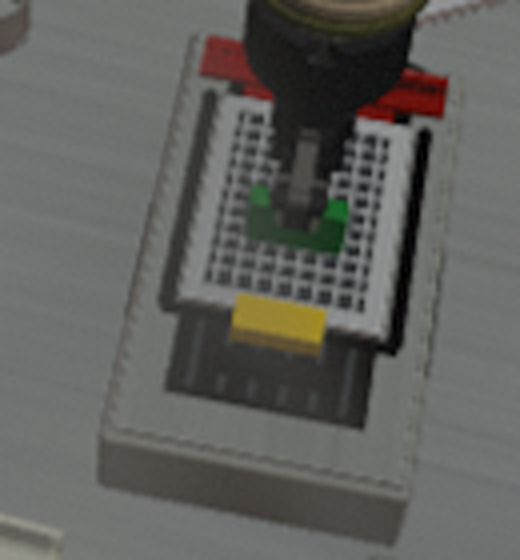

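The crop shows the plate flat in its bay with the tongue end under the red lip. The catch, near (280,318), overlaps the plate's edge and sits at its rest position. I'll ease off, release with a small opening and rise.

The rows are not in the units I measure in: shifts go in shares of 0.8 m and turns go in shares of pi/2 rad. I convert before sending: -0.0014 m / 0.8 = -0.0018, -0.006 rad / 1.5708 = -0.0038.

```bash
python3 -m jog '[-0.0038,0,0,0,0,-0.0018,0,-0.0038,0,0,0,0,-0.0018,0,-0.0038,0,0,0,0,-0.0018,0.15,-0.0038,0,0,0,0,-0.0018,0.25,-0.0038,0,0,0,0,-0.0018,0.35,-0.0038,0,0,0,0,-0.0018,0.35,-0.0038,0,0,0,0,-0.0018,0.35]' 20
python3 -m jog '[0,0,0,0,0,-0.025,0.35,0,0,0,0,0,-0.0625,0.35,0,0,0,0,0,-0.125,0.35,0,0,0,-0.0625,0,-0.1625,0.35,0,0,0,-0.125,-0.05,-0.1875,0.35,0,0,0,-0.1875,-0.1,-0.1875,0.35,0,0,0,-0.25,-0.15,-0.1875,0.35,0,0,0,-0.25,-0.15,-0.1875,0.35,0,0,0,-0.25,-0.15,-0.1875,0.35]'
python3 -c "
from g import *
I={n:manip.camera(n) for n in('scene','top')}
a=cv2.resize(I['scene'][240:380,325:455],None,fx=3,fy=3,interpolation=2);b=cv2.resize(I['top'][140:280,195:285],None,fx=3,fy=3,interpolation=2)
cv2.imwrite('pics/s4.png',np.hstack([a,b]))"
```

```text
clock: 20.23
position: [0.5889, 0.2015, 0.07]
ee_rot: [0.683, 0.73, 0.0, 0.0]
ft_force: [0.8, -0.3, -0.7]
grip_width: 0.347
grasp_force: 0.0
clock: 21.35
position: [0.4826, -0.006, 0.2213]
ee_rot: [0.684, 0.73, 0.001, 0.001]
ft_force: [0.2, 0.5, 0.3]
grip_width: 0.351
grasp_force: 0.0
```

View pics/s4.png

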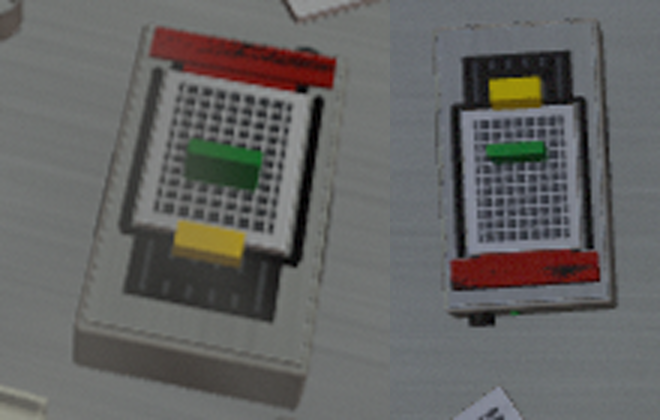

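Both crops show the filter flat and square in its bay, with its tongue hidden under the lip, the catch over its +x edge and the robot clear.

```bash
python3 -c "
from workcell import manip
print(manip.hand_in())"
```

```text
the job is handed in; nothing more can be done
None
```

The filter is back in the extractor: tongue under the red lip, plate flat on the deck, yellow catch back over its edge. The largest contact force I read was about 13 N, and I handed the job in after about 21 s on the robot's clock with the robot clear.

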